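# Set the pad and snap the cam lever over an embossing die

### The arm

A 6-joint arm with a two-finger parallel gripper is mounted at the origin on the work surface. World frame = base frame: x ahead of the robot, y to its left, z up, the work surface at z = 0. Lengths are in mm, angles in degrees, forces in N, time in s.
With the tool pointing down it reaches from about 350 to 850 mm from the base axis. Payload 8.1 kg.
Tool frame: the origin (TCP) lies at the centre of the arm's flange, where the gripper is bolted on; the fingertips stand 173 mm ahead of it and the grasp point (between the pads) lies 155 mm ahead of it; z points along the fingers, y is the line along which they close (so a half turn about z gives the same grasp; the last joint's range is limited). The gripper opens to 85 mm and grips with 20 to 120 N. Pads are 22 mm wide; open, the fingers measure 114 mm over their backs; the gripper's body (76 mm by 85 mm) begins 54 mm behind the grasp point. The pads swing forward as they close: fully open they stand 13 mm farther back than shut.
Start: joints at [64.492, 7.471, 85.268, -0, 87.261, -4.893], TCP at [211.232, 561.594, 404.692] pointing down, gripper open.
Joint ranges: [-169.43, 169.43], [-51.17, 129.36], [1.28, 143.12], [-76.62, 256.62], [0, 156.53], [-152.29, 152.29]. Speed limits (degrees/s): [136.94, 136.94, 159.86, 180, 180, 180].

### API

Orientations are given as [roll, pitch, yaw] about the fixed x, y, z axes, in that order (R = Rz(yaw) Ry(pitch) Rx(roll)).
In Python, from bench import * gives the robot as it stands.
- The arm moves only by the shell command python3 -m jog 'ROWS' [FORCE]. ROWS is text: rows parted by semicolons, each of 7 numbers parted by spaces: the shift along the tool's x, y, z scaled (see below), then the turn, a rotation vector about the tool's x, y, z scaled (see below), then the closure, from -1 (fully open) to 1 (shut). In form: tx ty tz wx wy wz hand; .... A call has 1 to 5 rows; each row shifts and turns the commanded pose from where the row before left it, along the tool's axes as they then stand; what a row does not reach is not made up. The controller multiplies each number of a shift by 0.1 m and each number of a turn by 60 degrees. A row lasts 1/8 s, in which the tool goes at most 62.5 mm and 10.7 degrees, less where a joint would pass 70% of its speed; a pose out of reach is approached as far as the arm can. A call with a number of a shift or a turn outside -1 to 1 is refused whole. A call with a gripper value outside its range is refused whole. The fingers move at their own pace and stop on an object; FORCE is the grip in N (left out, the last holds). Time passes only in rows, so rows that do not move let the fingers close. It gives the time, the measured TCP pose, the force, the opening and the grip force at its end, in the units of the state.
- sense(): the state, without advancing time (a new reading comes with each control period).
- snapshot(name): name is "scene" or "top" or "wrist"; returns a dict with "img" (420x560x3 uint8, red, green, blue), "fx", "fy", "cx", "cy" (pixels), "extrinsics" (4x4, takes a point from camera to world coordinates). Camera axes: x right, y down, z forward; pixel columns grow to the right and rows downward; lengths in mm; the calibration is good to about 2 mm. A picture is of the moment at which its call begins. There is no depth.
- hand_in(): hands the job in; it is judged then, once.
The state is a dict: "time": time; "joint_pos": joint angles; "qd": joint speeds; "joint_efforts": joint torques, N m; "tool_pos": TCP position; "tcp_rot": TCP orientation; "ft_force": force on the tool from outside, world axes, zero at the start; "wrist_torque": the same for the moment, N m; "finger_gap": finger opening in mm; "grip_force": force on a finger pad.
Only numpy, scipy, OpenCV 4.12 (cv2) and the standard library are available. Lean on these libraries where they do the work, as an engineer would, in place of code of your own. Each camera call takes 0.05 s, during which the arm holds its last target. There are 200 camera calls.

### The job

Clamp the steel embossing die in the bench jig. First, with the lever still up, turn only the wide outer ring of the double knob clockwise until its rib points at the ridge on the plate below it, without turning the small inner knob. Then swing the cam lever from upright over to the front and down until it snaps past centre and stays down by itself with the pad pressed on the die; do not shift the die or knock the other things about.

Things in the scene. Friction and masses are not known exactly. Their poses are not given: they have to be found in the camera images.
- jig: Bench clamping jig fixed to the table: aluminium base plate 260 x 260 x 20 mm. Origin: centre of its underside. Its +x is its back (a blue column carrying the clamp), -x its front, +y its left, z up. All jig offsets below are (x, y, z) in mm in this frame. The lever works in the plane y = +50, about an axis along y. The double knob stands front right. A lamp bar spans the whole jig above its back half.
- lever (a joint): Cam lever angle, rad: 0 = open, upright, leaning 0.30 rad to the back (+x); it grows as the lever swings up over and down to the front (-x); 1.75 = closed, end stop, lever pointing to the front and 7 degrees above level. Dead centre at 1.45: short of it a spring returns the lever to open, beyond it the spring snaps it to the stop. The opposing moment rises to about 0.9 N m (9 N at the grip) near 0.7 to 0.9 rad, and falls to nothing at dead centre.
- lever_grip (a point): Middle of the lever's flat-sided black grip, 92 mm from the pivot axis: a bar 18 mm wide along the jig's y, 20 mm deep, from 61 to 121 mm from the pivot along the lever; nothing stands beside it. With the ring at its mark it is, open, at jig (27, 50, 173), closed about (-91, 50, 96). Pinched across y it turns between the fingers and slips under load: the lever lags some 0.2 rad behind the hand.
- lever_pivot (a point): Pivot of the cam lever, on the clamp head, at jig (0, 50, 85) when the ring is at its mark, 3 mm higher for each rad the ring is short of it; axis along the jig's y.
- lamp_edge (a point): Lower front edge of the lamp bar, straight above the lever plane, at jig (40, 50, 262). The bar (45 mm deep, 16 mm thick, 270 mm long along y) runs from here to the back; a gripper held vertical over the open lever hits it, one tilted so that the hand leans to the front clears it.
- coarse (a joint): Angle of the outer ring, rad: 0 = rib exactly at the index ridge; grows clockwise seen from above. It starts negative (rib between 0.6 and 1.3 rad counter-clockwise of the ridge). Stiff (0.25 N m) and stays where it is left; 1 rad clockwise lowers the whole clamp head (lever, pivot and pad) 3 mm.
- knob_centre (a point): Centre of the outer ring at half its height, on the vertical axis of the double knob: jig (-60, -75, 54). Ring: aluminium, 56 mm in diameter, from 44 to 64 mm above the table; free space under it down to 26 mm above the table (base plate of the knob), except a thin neck.
- coarse_rib (a point): On the radial rib on top of the outer ring, 24 mm from the axis, 66 mm above the table; the rib stands 3 mm high.
- index_ridge (a point): Fixed index ridge, 18 x 4 x 4 mm, on the plate in front of the ring, at jig (-101, -75, 30), on the -x side of the knob's axis.
- fine_mark (a point): Mark on top of the inner knob, 10 mm from the axis. The inner knob is a small cylinder 22 mm in diameter standing on the ring's axis from 64 to 82 mm above the table, free to turn by itself; it must stay as it is.
- pad: Black rubber pressing pad, a disc 24 mm in diameter, 7 mm thick; origin at the centre of its underside. Under the lever's pivot; it comes down as the lever closes and, with the ring at its mark, presses with about 30 N.
- die: Steel embossing die, a loose block 80 x 50 x 15 mm, 0.45 kg, lying in its pocket on the base plate under the pad. Origin: centre of its underside, 20 mm above the table.
- wax_jar: Small jar, 40 mm diameter, 45 mm tall, on the jig plate under the lamp, to the right of the column. Origin under it. Leave alone.
- brass_stamp: Brass hand stamp, 24 mm diameter, 32 mm tall, on the front left corner of the jig plate. Origin under it. Leave alone.
- mallet: Wooden mallet, 240 mm long, lying at the left of the jig. Leave alone.
- tool_cup: Dark steel cup, 70 mm diameter, 90 mm tall, at the right of the jig. Origin under it. Leave alone.
- glue_bottle: White bottle, 50 mm diameter, 120 mm tall, at the right of the jig. Origin under it. Leave alone.
- wallet: Blue wallet, 110 x 85 x 18 mm, at the front right of the jig. Origin under it. Leave alone.
- thread_spool: Wooden spool, 44 mm diameter, 46 mm tall, left behind the mallet. Origin under it. Leave alone.

How it is judged (in metres and radians):
On the way, in this order (a step that is already met when the one before it is completed fails the run):
1. the outer ring is at its mark, within 0.15 rad, with the lever still open (value of joint coarse between -0.15 and 0.15 rad and value of joint lever below 0.35 rad), for 0.2 s.
2. the lever is snapped down past centre and the pad presses on the die (value of joint lever above 1.65 rad and contact force between pad and die above 10 N), for 0.2 s.
At the end, for the whole second after the job is handed in: The lever is down past 1.65 rad of 1.75 and at rest, the pad presses the die with more than 10 N, the ring's rib is within 0.15 rad of the ridge, the inner knob's mark has moved less than 3 mm (0.3 rad), the die less than 6 mm and the bystanders less than 30 mm (all of step 2 and value of joint coarse between -0.15 and 0.15 rad and velocity of joint lever below 0.1 rad/s and distance of fine_mark from where it was at the start of the episode below 0.003 m and distance of die from where it was at the start of the episode below 0.006 m and distance of each of wax_jar, brass_stamp, mallet, tool_cup, glue_bottle, wallet, thread_spool from where it was at the start of the episode below 0.03 m); the robot touches nothing.
It fails at once if the inner knob is turned (mark moved more than 3 mm) (distance of fine_mark from where it was at the start of the episode above 0.003 m).
It fails at once if the die is shifted more than 6 mm (distance of die from where it was at the start of the episode above 0.006 m).
It fails at once if a bystander is moved more than 30 mm (distance of any of wax_jar, brass_stamp, mallet, tool_cup, glue_bottle, wallet, thread_spool from where it was at the start of the episode above 0.03 m).
It also fails if it takes over 46 s, if anything falls off the work surface, if the arm or the gripper's body presses on something with over 40 N, if the wrist force passes 120 N, or if a joint passes its speed limit or range.

## Working session

There is one attempt and no reset: what is moved stays moved. The work goes in short steps, Python scripts to look and compute and a shell command to move; the robot and the scene stay as the last step left them, time stands still between calls to the robot, and variables do not carry over. Pictures are saved under pics/ and viewed, at most 10 in all, crops included, and the job is handed in when it is done.

```bash
ls; mkdir -p pics; python3 - <<'E'
from bench import *
import cv2
s=sense();print(s)
for n in("scene","top"):
    d=snapshot(n);cv2.imwrite(f"pics/{n}0.png",d["img"][:,:,::-1]);print(n,d["fx"],d["fy"],d["cx"],d["cy"],d["extrinsics"])
E
```

```text
pics
{'time': 0.0, 'joint_pos': array([ 6.44928478e+01,  7.51606832e+00,  8.53303798e+01,  3.92880983e-05,
        8.72604971e+01, -4.89344226e+00]), 'qd': array([-0.03315265,  0.00757827,  0.04242879, -0.00166993,  0.06495116,
       -0.00409671]), 'joint_efforts': array([ 3.02350876e-03, -5.69414341e+01, -5.00545835e+01,  2.69063403e-04,
        1.44531287e-02, -5.25624625e-05]), 'tool_pos': array([211.12275233, 561.38349531, 403.62356392]), 'tcp_rot': array([-1.79893448e+02, -9.16182213e-03,  1.59386280e+02]), 'ft_force': array([-0.22887207, -0.41463116,  0.12313676]), 'wrist_torque': array([-0.0168853 ,  0.02266252, -0.00979473]), 'grip_force': 0.0, 'finger_gap': 85.18604030347971}
scene 379.5590478090817 379.5590478090817 282.3590947695045 211.07907276612505 [[-5.64011334e-01  4.81546752e-01 -6.70823330e-01  1.13456960e+03]
 [ 8.25715308e-01  3.19789487e-01 -4.64681518e-01  4.18432426e+02]
 [-9.24362710e-03 -8.15994736e-01 -5.77985421e-01  6.36414693e+02]
 [ 0.00000000e+00  0.00000000e+00  0.00000000e+00  1.00000000e+00]]
top 497.00779241280685 497.00779241280685 291.58628545193625 215.61099572198816 [[-7.34267405e-02 -9.73517735e-01  2.16498809e-01  3.76736176e+02]
 [-9.97299881e-01  7.19387385e-02 -1.47568565e-02  2.34080232e+01]
 [-1.20858968e-03 -2.16997785e-01 -9.76171348e-01  1.16985833e+03]
 [ 0.00000000e+00  0.00000000e+00  0.00000000e+00  1.00000000e+00]]
```

View pics/scene0.png

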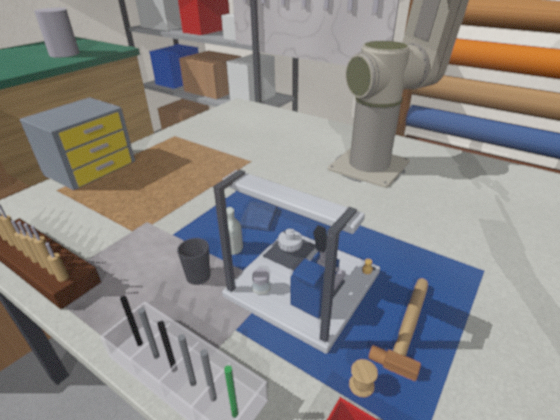

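View pics/top0.png

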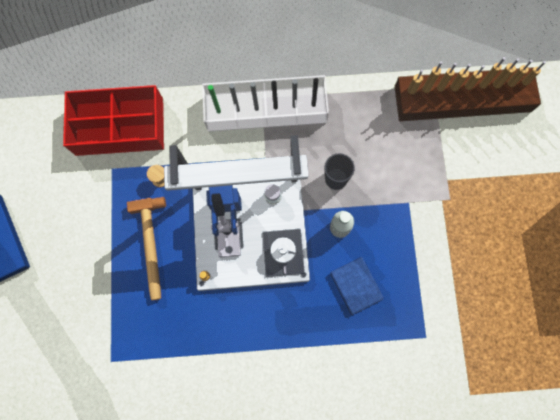

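The top view shows the jig at about x 193–310, y 155–292, with the double knob near (283,252), the lever and clamp near (226,215), and the stamp at (204,276). I'll enlarge this area.

```bash
python3 - <<'E'
import cv2
a=cv2.imread("pics/top0.png")[150:300,180:320];cv2.imwrite("pics/topc.png",cv2.resize(a,None,fx=4,fy=4,interpolation=cv2.INTER_CUBIC))
a=cv2.imread("pics/top0.png")[222:290,250:318];cv2.imwrite("pics/knobc.png",cv2.resize(a,None,fx=8,fy=8,interpolation=cv2.INTER_CUBIC))
E
```

```text
(no output)
```

View pics/topc.png

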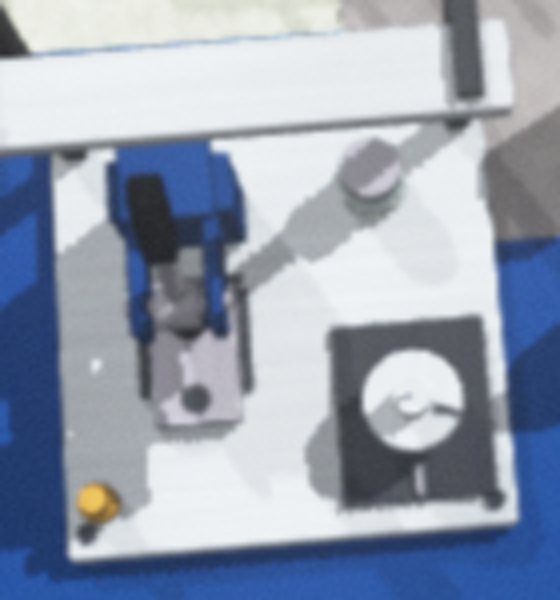

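View pics/knobc.png

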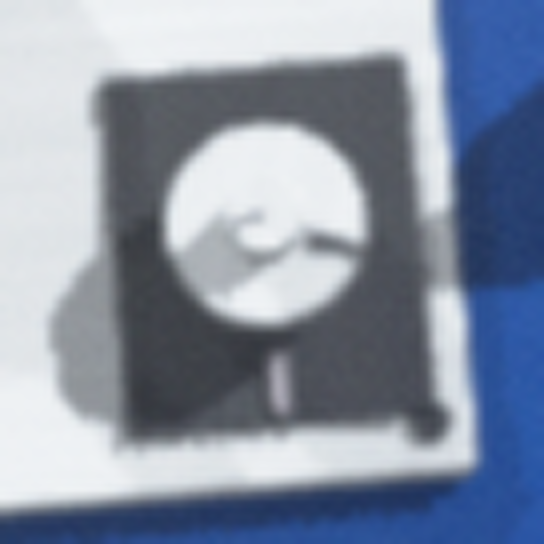

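The ring centre is at about (283.2,250.0), the ridge at (285.1,269.9), and the rib is a dark line from (288.1,251.7) to (295.6,253.2). The plate's front corners are at about (197.5,288.3) and (309.2,280).

```bash
cat > h.py <<'E'
import numpy as np
from bench import *
from scipy.spatial.transform import Rotation as R
TOP=dict(f=497.00779,c=(291.586285,215.610996),T=np.array([[-7.34267405e-02,-9.73517735e-01,2.16498809e-01,3.76736176e+02],[-9.97299881e-01,7.19387385e-02,-1.47568565e-02,2.34080232e+01],[-1.20858968e-03,-2.16997785e-01,-9.76171348e-01,1.16985833e+03],[0,0,0,1]]))
def cam(d): return dict(f=d["fx"],c=(d["cx"],d["cy"]),T=d["extrinsics"])
def back(u,v,z,C=TOP):
    d=C["T"][:3,:3]@np.array([(u-C["c"][0])/C["f"],(v-C["c"][1])/C["f"],1]);o=C["T"][:3,3]
    return o+d*(z-o[2])/d[2]
def proj(p,C=TOP):
    q=C["T"][:3,:3].T@(np.asarray(p)-C["T"][:3,3]);return C["f"]*q[:2]/q[2]+np.array(C["c"])
E
python3 - <<'E'
from h import *
from scipy.optimize import least_squares
J=np.array([[-130,130,20],[-130,-130,20],[-60,-75,64],[-101,-75,34]],float)
uv=[(197.5,288.3),(309.2,280.2),(283.2,250.0),(285.1,269.9)]
W=np.array([back(*p,j[2]) for p,j in zip(uv,J)])[:,:2]
def f(p):
    c,s=np.cos(p[2]),np.sin(p[2]);return ((J[:,:2]@np.array([[c,s],[-s,c]])+p[:2])-W).ravel()
r=least_squares(f,[520,50,0]);p=r.x;print(p[:2],np.degrees(p[2]),r.fun.round(1))
for u in [(288.1,251.7),(295.6,253.2)]:
    b=back(*u,66)[:2]-back(283.2,250,64)[:2];print(np.degrees(np.arctan2(b[1],b[0])-p[2]),np.hypot(*b))
E
```

```text
[605.79873227 105.05644979] -0.29443872464618587 [-0.7  1.7 -1.6 -1.   0.9 -0.9  1.4  0.2]
-114.52032377984351 11.77557452430147
-109.06819585797552 28.81109687961288
```

```bash
cat >> h.py <<'E'
JO=np.array([605.8,105.1,0.]);JY=-0.3
def j2w(p): return JO+R.from_euler('z',JY,degrees=True).apply(p)
def pose():
    s=sense();return s["tool_pos"],R.from_euler('xyz',s["tcp_rot"],degrees=True)
def plan(segs,start=None):
    """segs: list of (tcp xyz, rpy, rows); prints rows in jog units"""
    p,r=start or pose()
    for q,e,n in segs:
        q=np.asarray(q,float);g=e if isinstance(e,R) else R.from_euler('xyz',e,degrees=True)
        w=(r.inv()*g).as_rotvec(degrees=True);d=(q-p)/n
        print("seg",n,"step mm",np.linalg.norm(d).round(1),"deg",(np.linalg.norm(w)/n).round(1))
        for i in range(n):
            print("  ",(r.inv().apply(d)/100).round(3),(w/n/60).round(3));r=r*R.from_rotvec(w/n,degrees=True)
        p,r=q,g
E
python3 - <<'E'
from h import *
k=j2w([-60,-75,0]);print(k)
plan([(k+[0,0,340],[180,0,125],12)])
E
```

```text
[545.40812518  30.41518591   0.        ]
seg 12 step mm 52.6 deg 2.9
   [-0.417 -0.316  0.054] [-0.     0.     0.048]
   [-0.432 -0.295  0.054] [-0.     0.     0.048]
   [-0.446 -0.273  0.053] [-0.     0.     0.048]
   [-0.459 -0.25   0.053] [-0.     0.     0.048]
   [-0.471 -0.227  0.053] [-0.     0.     0.048]
   [-0.482 -0.203  0.053] [-0.     0.     0.048]
   [-0.491 -0.179  0.053] [-0.     0.     0.048]
   [-0.5   -0.154  0.053] [-0.     0.     0.048]
   [-0.507 -0.129  0.053] [-0.     0.     0.048]
   [-0.513 -0.103  0.053] [-0.     0.     0.048]
   [-0.517 -0.078  0.053] [-0.     0.     0.048]
   [-0.52  -0.052  0.053] [-0.     0.     0.048]
```

```bash
python3 -m jog '-.417 -.316 .054 0 0 .048 -1; -.432 -.295 .054 0 0 .048 -1; -.446 -.273 .053 0 0 .048 -1; -.459 -.25 .053 0 0 .048 -1; -.471 -.227 .053 0 0 .048 -1' 60 && python3 -m jog '-.482 -.203 .053 0 0 .048 -1; -.491 -.179 .053 0 0 .048 -1; -.5 -.154 .053 0 0 .048 -1; -.507 -.129 .053 0 0 .048 -1; -.513 -.103 .053 0 0 .048 -1' && python3 -m jog '-.517 -.078 .053 0 0 .048 -1; -.52 -.052 .053 0 0 .048 -1; 0 0 0 0 0 0 -1; 0 0 0 0 0 0 -1'
python3 - <<'E'
from h import *
import cv2
d=snapshot("wrist");cv2.imwrite("pics/w1.png",d["img"][:,:,::-1]);C=cam(d)
import pickle;pickle.dump(C,open("w1.pkl","wb"))
for j in([-60,-75,64],[-60,-75,82],[-101,-75,34],[-130,-130,20]):print(j,proj(j2w(j),C).round(1))
E
```

```text
time: 0.72
tool_pos: [350.9, 338.7, 377.5]
tcp_rot: [-180.0, -0.0, 144.9]
ft_force: [1.2, 1.1, 0.6]
finger_gap: 84.9
grip_force: 0.0
time: 1.35
tool_pos: [489.9, 117.1, 351.0]
tcp_rot: [-180.0, -0.0, 130.5]
ft_force: [-0.0, 1.0, -0.3]
finger_gap: 85.0
grip_force: 0.0
time: 1.85
tool_pos: [544.6, 30.1, 340.3]
tcp_rot: [-179.9, -0.1, 124.8]
ft_force: [-0.7, 0.4, 0.4]
finger_gap: 85.4
grip_force: 0.0
[-60, -75, 64] [281.6 209.2]
[-60, -75, 82] [281.6 216.8]
[-101, -75, 34] [240.1 170.5]
[-130, -130, 20] [179.7 199.5]
```

View pics/w1.png

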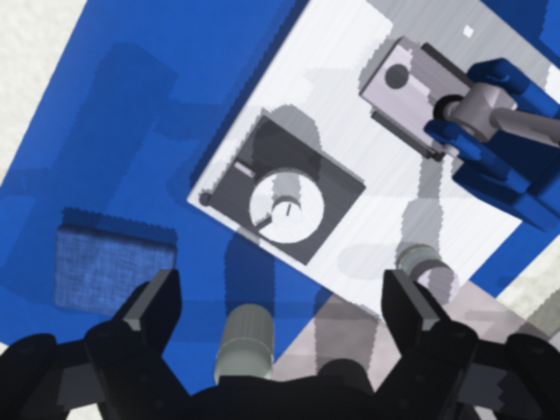

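The wrist view shows the ring at about (286,206), the ridge at (244,170), the plate corner at (189,200) and the rib running (273,214)–(258,226). I'll enlarge it once for accuracy.

```bash
python3 - <<'E'
import cv2
a=cv2.imread("pics/w1.png")[140:260,180:340];cv2.imwrite("pics/w1c.png",cv2.resize(a,None,fx=5,fy=5,interpolation=cv2.INTER_CUBIC))
E
```

```text
(no output)
```

View pics/w1c.png

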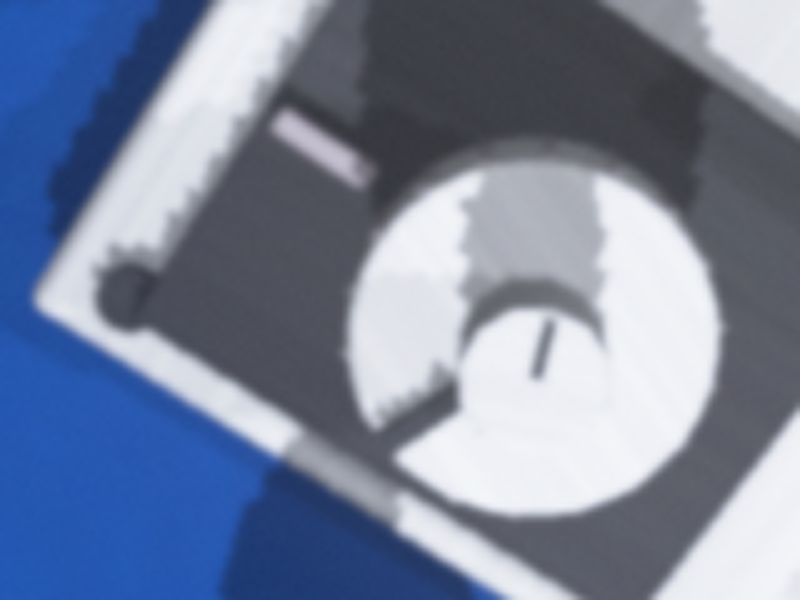

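```bash
python3 - <<'E'
from h import *
import pickle
from scipy.optimize import least_squares
C=pickle.load(open("w1.pkl","rb"))
J=np.array([[-60,-75,64],[-60,-75,82],[-101,-75,34],[-130,-130,20]],float)
uv=[(287,207.4),(286.7,214.6),(244.6,169.6),(187.6,200.6)]
W=np.array([back(*p,j[2],C) for p,j in zip(uv,J)])[:,:2]
def f(p):
    c,s=np.cos(p[2]),np.sin(p[2]);return ((J[:,:2]@np.array([[c,s],[-s,c]])+p[:2])-W).ravel()
r=least_squares(f,[605,105,0]);p=r.x;print(p[:2],np.degrees(p[2]),r.fun.round(1));print(W)
c=W[0]
for u in [(382,440),(455,390)]:
    b=back(180+u[0]/5,140+u[1]/5,66.5,C)[:2]-c;print(np.degrees(np.arctan2(b[1],b[0])),np.hypot(*b))
b=W[2]-W[0];print(np.degrees(np.arctan2(b[1],b[0])),np.hypot(*b))
E
```

```text
[606.21879368 111.05356675] 1.553019315117387 [ 0.3  0.6  0.9  0.7  0.3  0.  -1.5 -1.3]
[[547.93108724  33.89171264]
 [547.3808023   33.7768473 ]
 [507.00062596  33.2970873 ]
 [481.31279414 -21.13377495]]
-111.28050457447901 27.667167152924968
-113.0154519876613 14.084157649940202
-179.16768283465797 40.93478032014504
```

```bash
sed -i 's/^JO=.*/JO=np.array([606.2,108.9,0.]);JY=0.6/' h.py; python3 -m jog '.013 .039 .4 0 0 0 -1; 0 0 .4 0 0 0 -1; 0 0 .4 0 0 0 -1; 0 0 .13 0 0 0 -1; 0 0 0 0 0 0 -1' && python3 -m jog '0 0 0 0 0 0 .3; 0 0 0 0 0 0 .3; 0 0 0 0 0 0 1; 0 0 0 0 0 0 1; 0 0 0 0 0 0 1' 60
```

```text
time: 2.52
tool_pos: [546.9, 34.1, 207.8]
tcp_rot: [-179.9, -0.0, 124.9]
ft_force: [0.2, 0.5, 0.1]
finger_gap: 85.2
grip_force: 0.0
time: 3.15
tool_pos: [547.5, 32.7, 210.4]
tcp_rot: [-180.0, 0.1, 124.8]
ft_force: [-10.1, -4.1, 13.6]
finger_gap: 54.4
grip_force: 62.4
```

```bash
python3 -m jog '0 0 0 0 0 .14 1; 0 0 0 0 0 .14 1; 0 0 0 0 0 .14 1; 0 0 0 0 0 .14 1; 0 0 0 0 0 .14 1' 60 && python3 -m jog '0 0 0 0 0 .14 1; 0 0 0 0 0 .14 1; 0 0 0 0 0 .14 1; 0 0 0 0 0 0 1; 0 0 0 0 0 0 1'
python3 - <<'E'
from h import *
import cv2
d=snapshot("wrist");cv2.imwrite("pics/w2.png",d["img"][:,:,::-1]);C=cam(d)
import pickle;pickle.dump(C,open("w2.pkl","wb"))
k=np.array([547.5,33.2]);
for a in (-112,-179):print(a,proj([k[0]+24*np.cos(np.radians(a)),k[1]+24*np.sin(np.radians(a)),66.5],C))
print(proj([507,33.2,34],C),sense()["wrist_torque"])
E
```

```text
time: 3.78
tool_pos: [547.7, 32.8, 210.4]
tcp_rot: [179.9, 0.1, 82.6]
ft_force: [-8.2, -4.1, 13.7]
finger_gap: 54.0
grip_force: 62.3
time: 4.4
tool_pos: [547.7, 32.7, 210.4]
tcp_rot: [179.9, 0.0, 57.6]
ft_force: [-7.5, -4.4, 12.7]
finger_gap: 54.1
grip_force: 62.2
-112 [289.90968417 363.0494727 ]
-179 [227.44241391 341.08091852]
[208.96695295 311.50584152] [-0.41860732  1.63553217 -0.2748871 ]
```

View pics/w2.png

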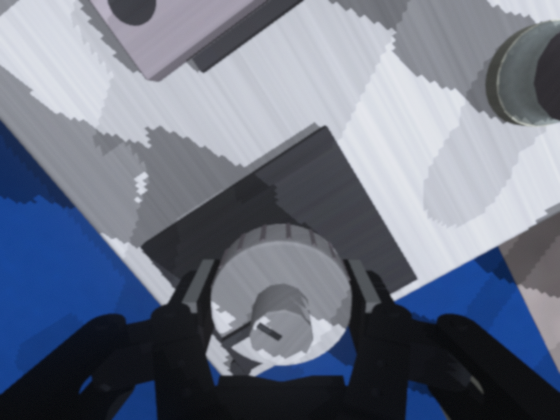

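The ring is held between the fingers. The rib runs (222,342)–(252,323), against a prediction of (227,341) for the mark.

```bash
python3 - <<'E'
from h import *
import pickle
C=pickle.load(open("w2.pkl","rb"))
# ring top edges: left 211, right 352 
print("centre z64",proj([547.5,33.2,64],C))
c=back(281.5,308,64,C);print(c)
for k in (c[:2],np.array([547.5,33.2])):
  for u in [(222,342),(252,323)]:
    b=back(*u,66.5,C)[:2]-k;print(np.degrees(np.arctan2(b[1],b[0])),np.hypot(*b))
a,b=[back(*u,66.5,C)[:2] for u in [(222,342),(252,323)]];d=a-b;print(np.degrees(np.arctan2(d[1],d[0])))
E
```

```text
centre z64 [278.96275239 307.7929343 ]
[548.27439347  32.59953896  64.        ]
177.9287222539654 26.81871398108384
171.2404744242551 12.298274559148032
179.1880826390512 26.029411571554295
173.62041376395115 11.451348208384287
-176.46974092093694
```

```bash
python3 -m jog '0 0 0 0 0 0 -1; 0 0 0 0 0 0 -1; 0 0 0 0 0 0 -1; 0 0 -.2 0 0 0 -1; 0 0 -.4 0 0 0 -1' && python3 -m jog '0 0 -.5 0 0 0 -1; 0 0 -.4 0 0 0 -1; 0 0 0 0 0 0 -1; 0 0 0 0 0 0 -1'
python3 - <<'E'
from h import *
import cv2,pickle
d=snapshot("wrist");C=cam(d);pickle.dump(C,open("w3.pkl","wb"))
u,v=proj([547.5,33.2,64],C).astype(int);print(u,v)
x0,y0=max(u-90,0),max(v-70,0);print(x0,y0)
cv2.imwrite("pics/w3.png",d["img"][:,:,::-1])
cv2.imwrite("pics/w3c.png",cv2.resize(d["img"][y0:y0+120,x0:x0+160,::-1],None,fx=5,fy=5,interpolation=cv2.INTER_CUBIC))
E
```

```text
time: 5.08
tool_pos: [546.2, 33.5, 266.4]
tcp_rot: [-179.8, 0.1, 57.6]
ft_force: [-0.4, -1.0, 0.6]
finger_gap: 85.1
grip_force: 0.0
time: 5.58
tool_pos: [547.1, 33.5, 357.3]
tcp_rot: [-180.0, 0.0, 57.6]
ft_force: [0.1, -0.5, -0.0]
finger_gap: 85.3
grip_force: 0.0
281 202
191 132
```

View pics/w3c.png

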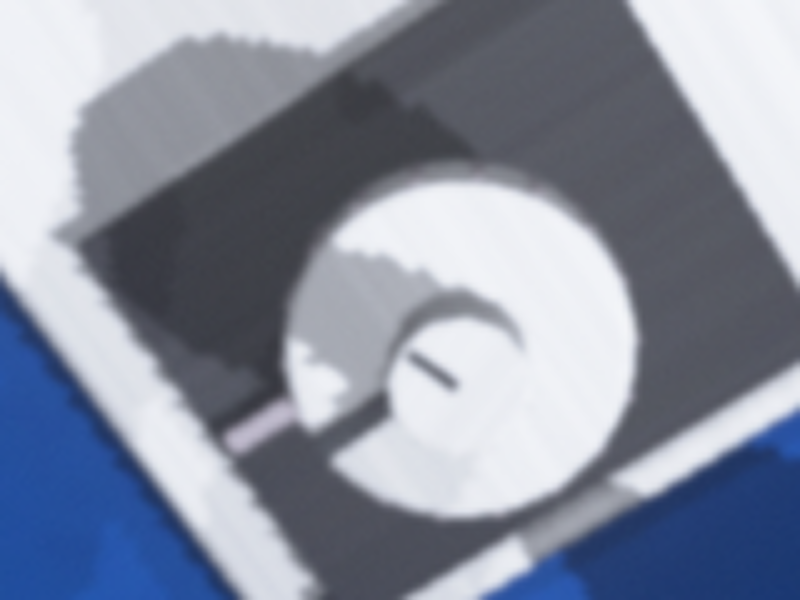

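The rib now runs (320,447)–(388,403) in the crop, close to parallel with the ridge (237,440)–(290,410). The ring centre is at (461,348).

```bash
python3 - <<'E'
from h import *
import pickle
C=pickle.load(open("w3.pkl","rb"));C1=pickle.load(open("w1.pkl","rb"))
g=lambda u,v,z:back(191+u/5,132+v/5,z,C)[:2]
g1=lambda u,v,z:back(180+u/5,140+v/5,z,C1)[:2]
an=lambda b:np.degrees(np.arctan2(b[1],b[0])).round(1)
c=g(461,348,64);print("centre",c)
print("rib",an(g(320,447,66.5)-c),an(g(388,403,66.5)-c),an(g(320,447,66.5)-g(388,403,66.5)))
r=(g(237,440,34)+g(290,410,34))/2
print("ridge",an(r-c),an(g(237,440,34)-g(290,410,34)))
print("mark",an(g1(550,320,82)-g1(538,378,82)),an(g(410,355,82)-g(455,385,82)))
RT=lambda t:R.from_euler('z',.6,degrees=True)*R.from_euler('y',-t,degrees=True)*R.from_euler('z',180,degrees=True)*R.from_euler('x',180,degrees=True)
# fast hover: first translate over/front of lever with rotation; grasp, standoff 110 behind
t=45;G=j2w([27.2,50,173]);a=RT(t).as_matrix()[:,2];print(G,a)
H=G-a*(155+110)
plan([(H,RT(t),14)])
E
```

```text
centre [549.05463951  33.19906063]
rib -177.4 -176.5 -178.3
ridge -179.2 178.0
mark 114.0 112.8
[632.8749194 159.182091  173.       ] [ 0.70706801  0.00740467 -0.70710678]
seg 14 step mm 11.4 deg 9.1
   [ 0.036 -0.108 -0.003] [-0.057 -0.031 -0.137]
   [ 0.051 -0.102 -0.01 ] [-0.057 -0.031 -0.137]
   [ 0.064 -0.093 -0.018] [-0.057 -0.031 -0.137]
   [ 0.076 -0.081 -0.026] [-0.057 -0.031 -0.137]
   [ 0.086 -0.068 -0.033] [-0.057 -0.031 -0.137]
   [ 0.094 -0.053 -0.039] [-0.057 -0.031 -0.137]
   [ 0.099 -0.036 -0.045] [-0.057 -0.031 -0.137]
   [ 0.101 -0.019 -0.05 ] [-0.057 -0.031 -0.137]
   [ 0.101 -0.001 -0.054] [-0.057 -0.031 -0.137]
   [ 0.098  0.016 -0.057] [-0.057 -0.031 -0.137]
   [ 0.092  0.033 -0.058] [-0.057 -0.031 -0.137]
   [ 0.085  0.05  -0.059] [-0.057 -0.031 -0.137]
   [ 0.074  0.065 -0.058] [-0.057 -0.031 -0.137]
   [ 0.062  0.078 -0.056] [-0.057 -0.031 -0.137]
```

The ring is within about 3° of the mark and the inner mark hasn't turned. Next I'll go to the standoff in front of the lever.

```bash
python3 -m jog '.036 -.108 -.003 -.057 -.031 -.137 -.2; .051 -.102 -.01 -.057 -.031 -.137 -.2; .064 -.093 -.018 -.057 -.031 -.137 -.2; .076 -.081 -.026 -.057 -.031 -.137 -.2; .086 -.068 -.033 -.057 -.031 -.137 -.2' && python3 -m jog '.094 -.053 -.039 -.057 -.031 -.137 -.2; .099 -.036 -.045 -.057 -.031 -.137 -.2; .101 -.019 -.05 -.057 -.031 -.137 -.2; .101 -.001 -.054 -.057 -.031 -.137 -.2; .098 .016 -.057 -.057 -.031 -.137 -.2' && python3 -m jog '.092 .033 -.058 -.057 -.031 -.137 -.2; .085 .05 -.059 -.057 -.031 -.137 -.2; .074 .065 -.058 -.057 -.031 -.137 -.2; .062 .078 -.056 -.057 -.031 -.137 -.2; 0 0 0 0 0 0 -.2'
python3 - <<'E'
from h import *
import cv2,pickle
d=snapshot("wrist");C=cam(d);pickle.dump(C,open("w4.pkl","wb"))
cv2.imwrite("pics/w4.png",d["img"][:,:,::-1])
for j in([27.2,50,173],[0,50,85],[35.8,50,201],[40,50,262]):print(j,proj(j2w(j),C).round(1))
print(sense()["joint_pos"].round(1))
E
```

```text
time: 6.25
tool_pos: [510.3, 77.8, 357.1]
tcp_rot: [167.5, 14.4, 97.8]
ft_force: [-0.2, -0.1, 0.0]
finger_gap: 51.1
grip_force: 0.0
time: 6.88
tool_pos: [474.2, 122.2, 358.4]
tcp_rot: [167.3, 33.4, 139.3]
ft_force: [0.6, -0.8, -0.4]
finger_gap: 51.3
grip_force: 0.0
time: 7.5
tool_pos: [445.4, 157.5, 359.8]
tcp_rot: [179.8, 44.9, -179.9]
ft_force: [-0.3, -0.5, -0.2]
finger_gap: 51.3
grip_force: 0.0
[27.2, 50, 173] [281.  214.2]
[0, 50, 85] [280.4  95.4]
[35.8, 50, 201] [281.1 255.5]
[40, 50, 262] [281.5 350.1]
[ 18.3 -32.1 129.8 -19.7  40.5 -61.6]
```

View pics/w4.png

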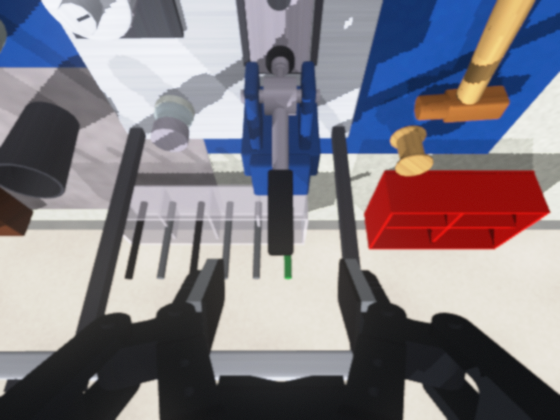

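The black grip runs (282,171)–(281,254), so its middle is at (281,213). That matches the predicted (281,214), and the lamp edge at row ~350 matches too. I'll advance and pinch.

```bash
python3 -m jog '0 0 .4 0 0 0 -.2; 0 0 .4 0 0 0 -.2; 0 0 .3 0 0 0 -.2; 0 0 0 0 0 0 1; 0 0 0 0 0 0 1' 60 && python3 -m jog '0 0 0 0 0 0 1; 0 0 0 0 0 0 1; 0 0 0 0 0 0 1'
python3 - <<'E'
from h import *
RT=lambda t:R.from_euler('z',.6,degrees=True)*R.from_euler('y',-t,degrees=True)*R.from_euler('z',180,degrees=True)*R.from_euler('x',180,degrees=True)
p,r=pose();g=p+r.apply([0,0,155]);print(g-j2w([27.2,50,173]))
segs=[]
for i in range(1,14):
    q=.145*i; a=q-.3; t=45-max(0,i-3)*2.5
    G=j2w([-92*np.sin(a),50,85+92*np.cos(a)]);segs.append((G-155*RT(t).as_matrix()[:,2],RT(t),1))
plan(segs,(p,r))
E
```

```text
time: 8.18
tool_pos: [524.0, 157.7, 284.0]
tcp_rot: [179.8, 45.0, -180.0]
ft_force: [-2.9, -5.2, -6.5]
finger_gap: 17.2
grip_force: 59.2
time: 8.55
tool_pos: [523.7, 157.7, 284.0]
tcp_rot: [179.9, 45.1, -179.9]
ft_force: [-0.7, -5.8, -6.9]
finger_gap: 16.9
grip_force: 59.0
[ 0.50608423 -0.91987786  1.53519613]
seg 1 step mm 13.5 deg 0.4
   [ 0.084  0.003 -0.105] [-0.003  0.001 -0.006]
seg 1 step mm 13.3 deg 0.0
   [ 0.086  0.    -0.102] [0. 0. 0.]
seg 1 step mm 13.3 deg 0.0
   [ 0.1    0.    -0.088] [0. 0. 0.]
seg 1 step mm 8.4 deg 2.5
   [ 0.044  0.    -0.071] [0.    0.042 0.   ]
seg 1 step mm 7.4 deg 2.5
   [ 0.056 -0.    -0.049] [0.    0.042 0.   ]
seg 1 step mm 6.8 deg 2.5
   [ 0.063  0.    -0.025] [0.    0.042 0.   ]
seg 1 step mm 6.6 deg 2.5
   [ 0.066  0.    -0.   ] [0.    0.042 0.   ]
seg 1 step mm 6.8 deg 2.5
   [ 0.064 -0.     0.025] [0.    0.042 0.   ]
seg 1 step mm 7.5 deg 2.5
   [0.057 0.    0.049] [0.    0.042 0.   ]
seg 1 step mm 8.5 deg 2.5
   [ 0.046 -0.     0.072] [0.    0.042 0.   ]
seg 1 step mm 9.7 deg 2.5
   [0.031 0.    0.092] [0.    0.042 0.   ]
seg 1 step mm 10.9 deg 2.5
   [ 0.012 -0.     0.108] [0.    0.042 0.   ]
seg 1 step mm 12.2 deg 2.5
   [-0.01  -0.     0.121] [0.    0.042 0.   ]
```

```bash
python3 -m jog '.084 0 -.105 0 0 0 1; .086 0 -.102 0 0 0 1; .1 0 -.088 0 0 0 1; .044 0 -.071 0 .042 0 1; .056 0 -.049 0 .042 0 1' 80
cat > st.py <<'E'
from h import *
p,r=pose();g=p+r.apply([0,0,155]);l=R.from_euler('z',-JY,degrees=True).apply(g-JO);v=l-[0,50,85]
s=sense();print("jig grasp",l.round(1),"hand q",(np.arctan2(-v[0],v[2])+.3).round(3),"rad",np.hypot(v[0],v[2]).round(1),s["joint_pos"].round(1),s["finger_gap"])
E
python3 st.py
```

```text
time: 9.18
tool_pos: [469.8, 157.2, 290.1]
tcp_rot: [179.9, 40.3, -179.8]
ft_force: [19.9, -11.9, -9.5]
finger_gap: 17.2
grip_force: 78.7
jig grasp [-35.5  49.3 171.9] hand q 0.688 rad 93.9 [ 16.6 -21.  128.7 -18.6  34.5 -61.9] 17.1653776723164
```

Resistance is present (+x 20 N) and the hand is on the arc, so I'll carry on.

```bash
python3 -m jog '.063 0 -.025 0 .042 0 1; .066 0 0 0 .042 0 1; .064 0 .025 0 .042 0 1; .057 0 .049 0 .042 0 1; .046 0 .072 0 .042 0 1' && python3 st.py
```

```text
time: 9.8
tool_pos: [454.3, 157.1, 267.2]
tcp_rot: [179.9, 28.2, -179.8]
ft_force: [-4.2, -16.7, 18.2]
finger_gap: 16.5
grip_force: 77.2
jig grasp [-78.2  49.5 130.6] hand q 1.342 rad 90.5 [ 15.8 -17.8 126.2 -10.3  44.7 -68.7] 16.49221078237948
```

```bash
python3 -m jog '.031 0 .092 0 .042 0 1; .012 0 .108 0 .042 0 1; -.01 0 .121 0 .042 0 1; 0 0 0 0 0 0 1; 0 0 0 0 0 0 1' && python3 st.py
```

```text
time: 10.42
tool_pos: [463.6, 157.0, 232.1]
tcp_rot: [180.0, 20.4, -179.8]
ft_force: [9.3, -14.0, -1.5]
finger_gap: 16.8
grip_force: 93.3
jig grasp [-88.1  49.3  86.8] hand q 1.85 rad 88.1 [ 14.6  -9.9 122.5  -6.7  47.7 -72. ] 16.752659520215914
```

```bash
python3 -m jog '0 0 0 0 0 0 -.2; 0 0 0 0 0 0 -.2; 0 0 0 0 0 0 -.2; 0 0 -.3 0 0 0 -.2; 0 0 -.5 0 0 0 -.2' && python3 -m jog '0 0 -.5 0 0 0 -.2; 0 0 -.3 0 0 0 -.2; 0 0 0 0 0 0 -.2; 0 0 0 0 0 0 -.2'
python3 - <<'E'
from h import *
import cv2
d=snapshot("wrist");C=cam(d);t=snapshot("top")
a=cv2.resize(t["img"][150:300,180:320,::-1],(392,420),interpolation=cv2.INTER_CUBIC)
w=cv2.resize(d["img"][:,:,::-1],(400,300));w=cv2.copyMakeBorder(w,0,120,0,0,cv2.BORDER_CONSTANT)
cv2.imwrite("pics/end.png",np.hstack([a,w]))
for n,j in dict(gripclosed=[-91,50,96],tipclosed=[-120,50,99.6],q13=[-77,50,134.7],rib=[-84,-75,66.5],ridge=[-101,-75,34]).items():
    u=proj(j2w(j),C)/1.4+[392,0];v=(proj(j2w(j))-[180,150])*2.8;print(n,u.round(),v.round())
print(sense()["ft_force"])
E
```

```text
time: 11.05
tool_pos: [432.8, 157.5, 303.6]
tcp_rot: [179.9, 19.7, -179.8]
ft_force: [0.8, 0.6, 0.4]
finger_gap: 51.0
grip_force: 0.0
time: 11.55
tool_pos: [406.5, 157.4, 379.0]
tcp_rot: [179.9, 19.9, -179.8]
ft_force: [-0.1, 0.7, 0.7]
finger_gap: 51.3
grip_force: 0.0
gripclosed [592. 146.] [128. 324.]
tipclosed [591. 127.] [129. 361.]
q13 [592. 179.] [120. 299.]
rib [493. 138.] [289. 306.]
ridge [498. 113.] [291. 332.]
[-0.44171338  0.95278945 -0.90757692]
```

View pics/end.png

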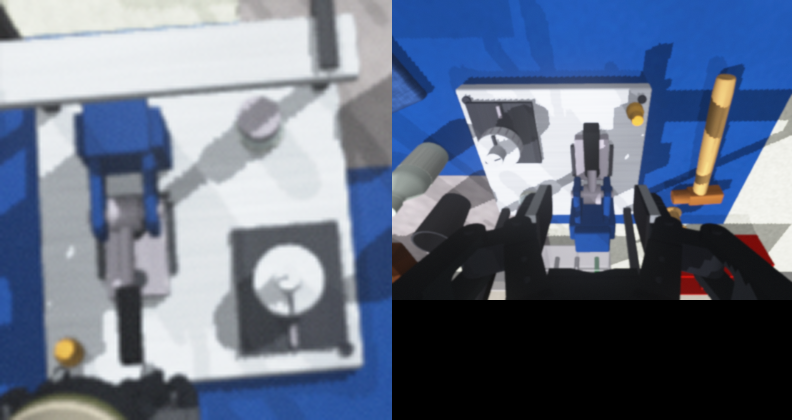

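The lever is down and stays there: its tip is at (130,362) in the left panel, against a predicted closed position of (129,361). The rib lines up with the ridge, the die and stamp are where they were, and the arm is clear.

```bash
python3 -c "
from bench import *
print(hand_in())"
```

```text
the job is handed in; nothing more can be done
None
```

The job is handed in with no verdict returned: in the last pictures the ring is at its mark (within about 3°), the lever is snapped down and holding by itself, and the die and bystanders look unmoved; the inner knob's mark had not turned after the ring was set, and pad force was not measured.

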